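Close the vents of the cooled soup tubs

TASK

The three round soup tubs have cooled and need their lid vents closed: with a light touch of the fingertips, press the white vent button in the middle of the lid all the way down, on the small tub first, then the medium one, then the large one. Leave the square tub's vent open, and do not grip, lift or shove any tub or disturb the jar, bottle and spoon beside them.

Things in the scene. Friction and masses are not known exactly. Their poses are not given: they have to be found in the camera images.
- tub_small: The small round black food tub: lid 90 mm across, lid surface 55 mm above the bench. Flat grey lid with a thin disc (60 mm across, 2 mm proud) in its middle; on that a white round vent button, 24 mm across, top 18 mm above the lid surface when open, 8 mm when closed. Origin: centre of the underside; z up. Stands loose on the bench.
- tub_medium: The medium round black food tub: lid 118 mm across, lid surface 68 mm above the bench. Flat grey lid with a thin disc (60 mm across, 2 mm proud) in its middle; on that a white round vent button, 24 mm across, top 18 mm above the lid surface when open, 8 mm when closed. Origin: centre of the underside; z up. Stands loose on the bench.
- tub_large: The large round black food tub: lid 146 mm across, lid surface 80 mm above the bench. Flat grey lid with a thin disc (60 mm across, 2 mm proud) in its middle; on that a white round vent button, 24 mm across, top 18 mm above the lid surface when open, 8 mm when closed. Origin: centre of the underside; z up. Stands loose on the bench.
- tub_square: The only square black food tub: lid 100 x 100 mm, lid surface 62 mm above the bench. Flat grey lid with a thin disc (60 mm across, 2 mm proud) in its middle; on that a white round vent button, 24 mm across, top 18 mm above the lid surface when open, 8 mm when closed. Origin: centre of the underside; z up. Stands loose on the bench. Its vent is to stay open.
- vent_small_top (a point): Centre of the top face of the white vent button of the small tub; it moves down with the button.
- vent_small (a joint): How far the small tub's vent button is pushed down, in m: 0 = open, 0.010 = fully closed. Starts 0 to 1.5 mm down. Goes straight down against about 4 N of friction and stays where it is left. At its stop the lid disc gives about 1 mm per 2.5 N above 5 N, up to 6 mm (not counted in this value); over 25 N would damage the lid.
- vent_medium_top (a point): Centre of the top face of the white vent button of the medium tub; it moves down with the button.
- vent_medium (a joint): How far the medium tub's vent button is pushed down, in m: 0 = open, 0.010 = fully closed. Starts 0 to 1.5 mm down. Goes straight down against about 4 N of friction and stays where it is left. At its stop the lid disc gives about 1 mm per 2.5 N above 5 N, up to 6 mm (not counted in this value); over 25 N would damage the lid.
- vent_large_top (a point): Centre of the top face of the white vent button of the large tub; it moves down with the button.
- vent_large (a joint): How far the large tub's vent button is pushed down, in m: 0 = open, 0.010 = fully closed. Starts 0 to 1.5 mm down. Goes straight down against about 4 N of friction and stays where it is left. At its stop the lid disc gives about 1 mm per 2.5 N above 5 N, up to 6 mm (not counted in this value); over 25 N would damage the lid.
- vent_square_top (a point): Centre of the top face of the white vent button of the square tub; it moves down with the button.
- vent_square (a joint): How far the square tub's vent button is pushed down, in m: 0 = open, 0.010 = fully closed. Starts 0 to 1.5 mm down. Goes straight down against about 4 N of friction and stays where it is left. At its stop the lid disc gives about 1 mm per 2.5 N above 5 N, up to 6 mm (not counted in this value); over 25 N would damage the lid.
- spice_jar: Bystander: upright amber spice jar, 54 mm across, 85 mm tall, loose. Origin: centre of its underside.
- sauce_bottle: Bystander: upright red sauce bottle with a white cap, 54 mm across, 140 mm tall, loose. Origin: centre of its underside.
- spoon: Bystander: steel spoon 170 mm long, lying roughly along y at the right of the work area, loose. Origin: on its underside at about the middle of its length.
Not all that is in view belongs to the job. Leave any purple or turquoise look-alike of the tub_medium alone.

How it is judged:
By the outcome, as a careful person would: the job done as asked, in the order asked, and still so for the second after the job is handed in, with the robot touching nothing.
It also fails if it takes over 51 s, if anything falls off the work surface, if the arm or the gripper's body presses on something with over 40 N, if the wrist force passes 120 N, or if a joint passes its speed limit or range.

ROBOT

A 6-joint arm with a two-finger parallel gripper is mounted at the origin on the work surface. World frame = base frame: x ahead of the robot, y to its left, z up, the work surface at z = 0. Lengths are in m, angles in degrees, forces in N, time in s.
With the tool pointing down it reaches from about 0.425 to 1.125 m from the base axis. Payload 14.9 kg.
Tool frame: the origin (TCP) lies at the very end of the fingers, on their centre line; the grasp point (between the pads) lies 19 mm behind it; z points along the fingers, y is the line along which they close (so a half turn about z gives the same grasp; the last joint's range is limited). The gripper opens to 91 mm and grips with 3 to 60 N. Pads are 32 mm wide; open, the fingers measure 118 mm over their backs; the gripper's body (76 mm by 178 mm) begins 60 mm behind the grasp point.
Start: joints at [-74.273, 21.709, 99.362, -0, 58.929, -1.908], TCP at [0.212, -0.667, 0.214] pointing down, gripper open.
Joint ranges: [-158.91, 158.91], [-42.39, 125.64], [0.06, 152.35], [-60.88, 240.88], [17.5, 164.5], [-176.32, 176.32]. Speed limits (degrees/s): [108.29, 108.29, 136.94, 180, 180, 180].

INTERFACE

Orientations are given as [roll, pitch, yaw] about the fixed x, y, z axes, in that order (R = Rz(yaw) Ry(pitch) Rx(roll)).
In Python, from cell import ctrl, grab_frame, job, spotter gives the robot as it stands. The module is installed in compiled form; this text tells all that it offers.
- The arm moves only by the tool carry_out, never from a script. Its argument "motion" is a list of rows, each an object of numbers: "x", "y", "z": the shift along the tool's x, y, z in m; "ax", "ay", "az": the turn, a rotation vector about the tool's x, y, z in degrees; "jaw": the finger opening in m, from 0 to 0.0912. In form: [{"x": .., "y": .., "z": .., "ax": .., "ay": .., "az": .., "jaw": ..}, ...]. A call has 1 to 5 rows; each row is the pose to reach, as a shift and turn from the pose commanded when the call began, along the tool's axes at that moment; what a row does not reach only later rows make up. A row lasts 1/10 s, in which the tool goes at most 50 mm and 8.59 degrees, less where a joint would pass 70% of its speed; a pose out of reach is approached as far as the arm can. A call with a gripper value outside its range is refused whole. The fingers move at their own pace and stop on an object; "newtons" is the grip in N (left out, the last holds). Time passes only in rows, so rows that repeat a pose let the fingers close. It gives the time, the measured TCP pose, the force, the opening and the grip force at its end, in the units of the state.
- ctrl.read_state(): the state, without advancing time (a new reading comes with each control period).
- grab_frame(name): name is "scene" or "top" or "wrist"; returns a dict with "color" (480x640x3 uint8, red, green, blue), "intrinsics" (3x3 intrinsics, pixels), "k1" (the pictures are not rectified: a ray, as slopes to the right and down, at radius r is drawn at 1 + k1 r^2 times it, then the intrinsics apply), "origin" and "attitude" of the camera in the world. Camera axes: x right, y up, looking along -z (the intrinsics and any distortion apply to the point x, -y, -z); pixel columns grow to the right and rows downward; lengths in m; the calibration is good to about 2 mm. A picture is of the moment at which its call begins. There is no depth.
- job.close_job(): hands the job in; it is judged then, once.
Trained networks look in the newest picture that a camera, given by its name, has taken for a name from the list of things; names that differ only in an ending like _2 or _b are one class to them, and where a whole thing is asked for, a point or a joint stands for the part that bears it (a point fixed in the world has none). Each returns a list of dicts, best first, with "score" (0 to 1); they miss things now and then, are a little off and sometimes report something else, mostly with a low value. They report only what shows in the picture. A call takes as long as a camera call. They do not tell look-alikes from the thing itself.
- spotter.search_frame(thing, camera): "box" ([left, top, right, bottom] in pixels, round what is visible of it).
The state is a dict: "t": time; "q": joint angles; "joint_velocities": joint speeds; "effort": joint torques, N m; "tcp_pos": TCP position; "tcp_rot": TCP orientation; "contact_force": force on the tool from outside, world axes, zero at the start; "wrist_torque": the same for the moment, N m; "gripper_width": finger opening in m; "finger_force": force on a finger pad.
Only numpy, scipy, OpenCV 4.12 (cv2) and the standard library are available. Lean on these libraries where they do the work, as an engineer would, in place of code of your own. Each camera call takes 0.05 s, during which the arm holds its last target. There are 200 camera calls.

## Working session

There is one attempt and no reset: what is moved stays moved. The work goes in short steps, Python scripts to look and compute and a tool call to move; the robot and the scene stay as the last step left them, time stands still between calls to the robot, and variables do not carry over. Pictures are saved under pics/ and viewed, at most 10 in all, crops included, and the job is handed in when it is done.

Besides the shell and the picture viewer there is one more tool, called after "Call:" in YAML: its name, and indented under it one key for each argument. carry_out: Moves the arm, as the interface text tells. Its arguments: {"type":"object","properties":{"motion":{"type":"array"},"newtons":{"type":"number"}},"required":["motion"]}

```bash
mkdir -p pics; cat > h.py <<'E'
from cell import ctrl, grab_frame, job, spotter
import numpy as np, cv2
def save(f,n): cv2.imwrite('pics/'+n,f['color'][:,:,::-1])
def ray(f,uv):
    K=np.array(f['intrinsics'],float);d=cv2.undistortPoints(np.array([[uv]],float),K,np.array([f['k1'],0,0,0.]))[0,0]
    R=rot(f['attitude']);v=R@np.array([d[0],-d[1],-1]);return np.array(f['origin']),v/np.linalg.norm(v)
def rot(a):
    from scipy.spatial.transform import Rotation as S
    a=np.array(a,float)
    return a if a.shape==(3,3) else S.from_euler('xyz',a,degrees=True).as_matrix()
def onz(f,uv,z):
    o,v=ray(f,uv);return o+v*(z-o[2])/v[2]
def tri(a,b):
    (o,v),(p,w)=a,b;s=np.linalg.lstsq(np.c_[v,-w],p-o,rcond=None)[0]
    A=o+v*s[0];B=p+w*s[1];return (A+B)/2,np.linalg.norm(A-B)
E
python3 - <<'E'
from h import *
fs={}
for c in('scene','top'):
    f=grab_frame(c);fs[c]=f;save(f,c+'.png');print(c,f['origin'],f['attitude'],f['k1'],f['intrinsics'])
    for t in('tub_small','tub_medium','tub_large','tub_square','vent_small_top','spice_jar','sauce_bottle','spoon'):
        print(t,[(np.round(d['box']).tolist(),round(d['score'],2)) for d in spotter.search_frame(t,c)][:4])
s=ctrl.read_state();print(s)
E
```

```text
scene [ 1.28469486 -0.65987936  1.30318187] [39.29379005  0.5091218  52.82766582] -0.13718766221114329 [[605.37023992   0.         329.40734041]
 [  0.         605.37023992 237.8931707 ]
 [  0.           0.           1.        ]]
tub_small [([420.0, 178.0, 453.0, 207.0], 0.95)]
tub_medium [([132.0, 276.0, 181.0, 322.0], 0.81), ([153.0, 232.0, 199.0, 274.0], 0.68), ([214.0, 216.0, 258.0, 260.0], 0.62), ([237.0, 274.0, 285.0, 321.0], 0.6)]
tub_large [([322.0, 189.0, 379.0, 243.0], 0.87)]
tub_square [([329.0, 280.0, 374.0, 324.0], 0.79)]
vent_small_top [([433.0, 184.0, 438.0, 186.0], 0.48)]
spice_jar [([436.0, 236.0, 460.0, 267.0], 0.65)]
sauce_bottle [([490.0, 186.0, 517.0, 230.0], 0.75), ([250.0, 333.0, 306.0, 380.0], 0.64)]
spoon [([253.0, 334.0, 310.0, 380.0], 0.83)]
top [ 0.23730436 -0.06906576  1.60039974] [  8.18675639  -0.30943267 -90.02728028] -0.16528309974465494 [[612.83819844   0.         319.1142286 ]
 [  0.         612.83819844 239.95865624]
 [  0.           0.           1.        ]]
tub_small [([154.0, 210.0, 186.0, 245.0], 0.89)]
tub_medium [([434.0, 300.0, 473.0, 346.0]
[... 487 characters left out ...]
], 0.97)]
{'t': 0.9, 'q': array([-7.42715986e+01,  2.17084306e+01,  9.93612379e+01, -1.31123088e-04,
        5.89273342e+01, -1.90852614e+00]), 'joint_velocities': array([-0.09548353, -0.03691949,  0.03169742,  0.07376911,  0.07051329,
       -0.02571794]), 'effort': array([ 2.19321621e-03, -7.63685489e+01, -4.34740269e+01,  6.51530433e-02,
        3.88290861e-02, -4.19810533e-05]), 'tcp_pos': array([ 0.21208516, -0.66713249,  0.21395279]), 'tcp_rot': array([1.79997008e+02, 2.12072530e-04, 1.76369952e+01]), 'contact_force': array([-0.05500788, -0.04686826, -0.0944505 ]), 'wrist_torque': array([ 0.06378091, -0.05580686, -0.03899989]), 'finger_force': 0.0, 'gripper_width': 0.09100392700685045}
```

View both.

View pics/top.png

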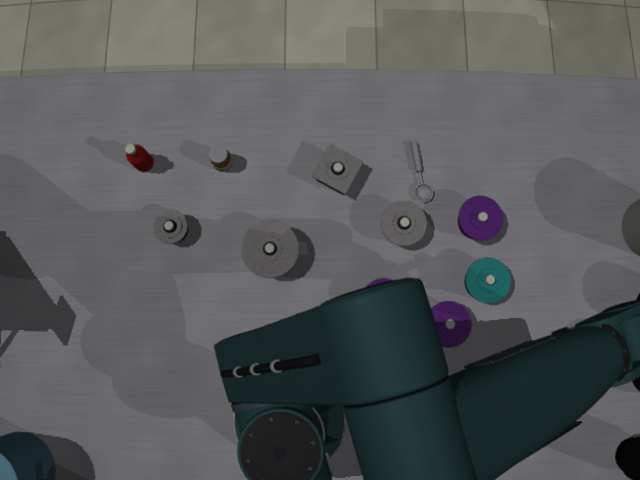

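View pics/scene.png

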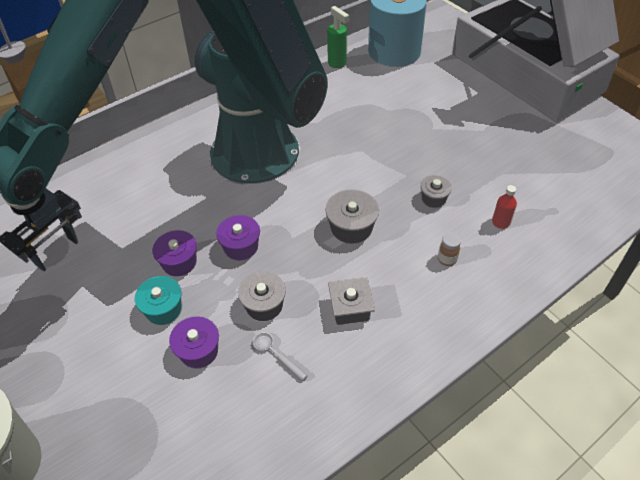

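Top view: small tub at about (170,227), large (270,248), grey medium (405,223), square (338,168). The medium-sized candidates are the grey tub (405,223), purple ones at (482,217), (383,285) and (450,323), and a turquoise one at (490,280). Only the grey one fits, because the purple and turquoise tubs are look-alikes. I'll confirm that in a crop and triangulate the buttons.

```bash
python3 - <<'E'
from h import *
F={c:grab_frame(c) for c in('top','scene')}
P={'small':((169,226),(437,184),.073),'medium':((405,223),(262,289),.086),'large':((270,248),(352,207),.098),'square':((338,168),(351,294),.08)}
def cen(f,uv):
    u,v=uv;r=8;g=f['color'][v-r:v+r+1,u-r:u+r+1].min(2).astype(float)
    m=g>(0.6*g.max()+.4*np.median(g)) if 0 else g>g.max()-45
    n,l,s,c=cv2.connectedComponentsWithStats(m.astype(np.uint8));k=1+np.argmax(s[1:,4]);return c[k]+[u-r,v-r],s[k,2:]
for n,(a,b,z) in P.items():
    (ca,sa),(cb,sb)=cen(F['top'],a),cen(F['scene'],b)
    p,e=tri(ray(F['top'],ca),ray(F['scene'],cb))
    print(n,ca.round(1),sa,cb.round(1),sb,p.round(4),round(e,4),onz(F['top'],ca,z).round(4),onz(F['scene'],cb,z).round(4),np.hypot(*p[:2]).round(3))
for n,uv in {'jar':(220,155),'bottle':(132,149)}.items(): print(n,onz(F['top'],uv,.1).round(3))
A=cv2.resize(F['top']['color'][180:350,350:520],(400,400));B=cv2.resize(F['scene']['color'][170:370,130:330],(400,400))
save({'color':np.hstack([A,B])},'crop.png')
w=grab_frame('wrist');print(w['origin'],w['attitude'])
E
```

```text
small [166.6 228.3] [17 17 71] [436.6 181.3] [ 8  6 38] [0.4894 0.3149 0.0628] 0.0026 [0.487  0.3112 0.073 ] [0.4964 0.3082 0.073 ] 0.582
medium [404.3 221.5] [ 9 10 65] [260.6 286.1] [ 8  7 50] [ 0.5024 -0.292   0.0847] 0.0002 [ 0.5021 -0.2919  0.086 ] [ 0.5033 -0.2923  0.086 ] 0.581
large [268.9 247.5] [ 9 10 66] [352.1 203.9] [ 8  7 44] [0.4349 0.0473 0.0977] 0.001 [0.4346 0.0469 0.098 ] [0.4354 0.0476 0.098 ] 0.437
square [337.7 166.8] [ 9  9 59] [350.9 291.4] [ 9  8 58] [ 0.6458 -0.1243  0.0791] 0.0015 [ 0.6451 -0.1249  0.08  ] [ 0.6466 -0.124   0.08  ] 0.658
jar [0.671 0.175 0.1  ]
bottle [0.69  0.404 0.1  ]
[ 0.28055173 -0.64393673  0.38647499] [-1.44870384e+01  3.06794790e-02 -7.23737444e+01]
```

View pics/crop.png

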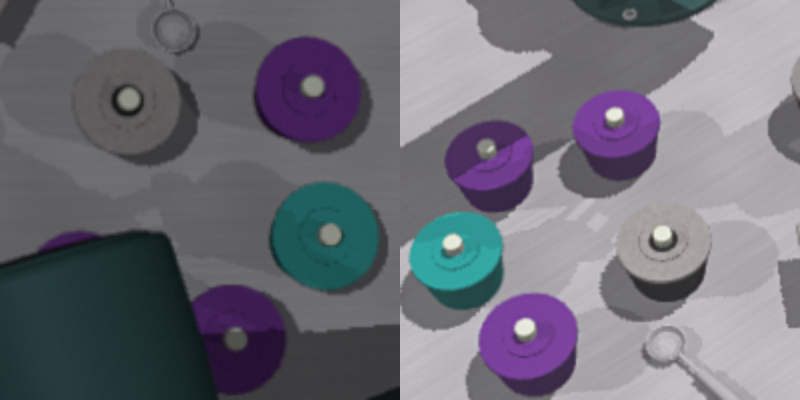

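The crop confirms the medium tub is the grey one; the others are clearly purple or turquoise. I'll close the fingers and go over the small tub on an arc.

Call:
carry_out:
  motion:
    - {"x":0.044,"y":-0.015,"z":0,"jaw":0}
    - {"x":0.088,"y":-0.03,"z":0,"jaw":0}
    - {"x":0.132,"y":-0.045,"z":0,"jaw":0}
    - {"x":0.176,"y":-0.06,"z":0,"jaw":0}
    - {"x":0.22,"y":-0.074,"z":0,"jaw":0}
  newtons: 10

```text
invalid input at $.motion[0]: expected keys x, y, z, ax, ay, az, jaw
```

Call:
carry_out:
  motion:
    - {"x":0.038,"y":-0.026,"z":0,"jaw":0}
    - {"x":0.075,"y":-0.052,"z":0,"jaw":0}
    - {"x":0.113,"y":-0.077,"z":0,"jaw":0}
    - {"x":0.15,"y":-0.103,"z":0,"jaw":0}
    - {"x":0.188,"y":-0.129,"z":0,"jaw":0}

```text
invalid input at $.motion[0]: expected keys x, y, z, ax, ay, az, jaw
```

Call:
carry_out:
  motion:
    - {"x":0.044,"y":-0.015,"z":0,"ax":0,"ay":0,"az":0,"jaw":0}
    - {"x":0.088,"y":-0.03,"z":0,"ax":0,"ay":0,"az":0,"jaw":0}
    - {"x":0.132,"y":-0.045,"z":0,"ax":0,"ay":0,"az":0,"jaw":0}
    - {"x":0.176,"y":-0.06,"z":0,"ax":0,"ay":0,"az":0,"jaw":0}
    - {"x":0.22,"y":-0.074,"z":0,"ax":0,"ay":0,"az":0,"jaw":0}
  newtons: 10

```text
t: 1.55
tcp_pos: [0.4006, -0.5287, 0.2141]
tcp_rot: [180.0, -0.0, 17.6]
contact_force: [0.4, 0.1, -0.6]
gripper_width: 0.0538
finger_force: 0.0
```

Call:
carry_out:
  motion:
    - {"x":0.038,"y":-0.026,"z":0,"ax":0,"ay":0,"az":0,"jaw":0}
    - {"x":0.075,"y":-0.052,"z":0,"ax":0,"ay":0,"az":0,"jaw":0}
    - {"x":0.113,"y":-0.077,"z":0,"ax":0,"ay":0,"az":0,"jaw":0}
    - {"x":0.15,"y":-0.103,"z":0,"ax":0,"ay":0,"az":0,"jaw":0}
    - {"x":0.188,"y":-0.129,"z":0,"ax":0,"ay":0,"az":0,"jaw":0}

```text
t: 2.05
tcp_pos: [0.5403, -0.3485, 0.2141]
tcp_rot: [180.0, -0.0, 17.6]
contact_force: [0.1, 0.1, 0.1]
gripper_width: 0.0144
finger_force: 0.0
```

Tracking matches my frame conversion, so I'll carry on.

Call:
carry_out:
  motion:
    - {"x":0.025,"y":-0.038,"z":0,"ax":0,"ay":0,"az":0,"jaw":0}
    - {"x":0.05,"y":-0.077,"z":0,"ax":0,"ay":0,"az":0,"jaw":0}
    - {"x":0.074,"y":-0.115,"z":0,"ax":0,"ay":0,"az":0,"jaw":0}
    - {"x":0.1,"y":-0.153,"z":0,"ax":0,"ay":0,"az":0,"jaw":0}
    - {"x":0.124,"y":-0.192,"z":0,"ax":0,"ay":0,"az":0,"jaw":0}

```text
t: 2.55
tcp_pos: [0.5998, -0.1277, 0.2142]
tcp_rot: [180.0, -0.0, 17.6]
contact_force: [0.5, 0.5, 0.3]
gripper_width: 0.0006
finger_force: 0.0
```

Call:
carry_out:
  motion:
    - {"x":0.01,"y":-0.045,"z":0,"ax":0,"ay":0,"az":0,"jaw":0}
    - {"x":0.02,"y":-0.09,"z":0,"ax":0,"ay":0,"az":0,"jaw":0}
    - {"x":0.03,"y":-0.135,"z":0,"ax":0,"ay":0,"az":0,"jaw":0}
    - {"x":0.04,"y":-0.18,"z":0,"ax":0,"ay":0,"az":0,"jaw":0}
    - {"x":0.05,"y":-0.225,"z":0,"ax":0,"ay":0,"az":0,"jaw":0}

```text
t: 3.05
tcp_pos: [0.5785, 0.1019, 0.2142]
tcp_rot: [180.0, -0.0, 17.6]
contact_force: [0.4, -0.0, 0.3]
gripper_width: 0.0003
finger_force: 0.0
```

Call:
carry_out:
  motion:
    - {"x":-0.004,"y":-0.046,"z":0,"ax":0,"ay":0,"az":0,"jaw":0}
    - {"x":-0.008,"y":-0.092,"z":0,"ax":0,"ay":0,"az":0,"jaw":0}
    - {"x":-0.012,"y":-0.138,"z":0,"ax":0,"ay":0,"az":0,"jaw":0}
    - {"x":-0.016,"y":-0.184,"z":0,"ax":0,"ay":0,"az":0,"jaw":0}
    - {"x":-0.02,"y":-0.229,"z":0,"ax":0,"ay":0,"az":0,"jaw":0}

```text
t: 3.55
tcp_pos: [0.4895, 0.314, 0.2142]
tcp_rot: [-180.0, -0.0, 17.6]
contact_force: [1.1, -0.2, -0.1]
gripper_width: 0.0006
finger_force: 0.0
```

```bash
cat >> h.py <<'E'
def vents(name):
    f=grab_frame('wrist');save(f,name);s=ctrl.read_state()
    print('t',s['t'],'tcp',s['tcp_pos'].round(4),'F',s['contact_force'].round(2),'w',s['gripper_width'])
    return f,s
def totool(s,d):
    return rot(s['tcp_rot']).T@np.array(d)
E
python3 - <<'E'
from h import *
f,s=vents('w1.png')
print(spotter.search_frame('vent_small_top','wrist'),spotter.search_frame('tub_small','wrist'))
E
```

```text
t 3.6 tcp [0.4877 0.3183 0.2143] F [-2.41  2.93 -1.27] w 0.0006380449209791953
[{'box': [311.1, 208.4, 347.3, 242.1], 'score': 0.75}, {'box': [593.6, 382.7, 612.1, 410.9], 'score': 0.23}] [{'box': [271.6, 168.1, 383.4, 271.7], 'score': 0.94}]
```

View pics/w1.png

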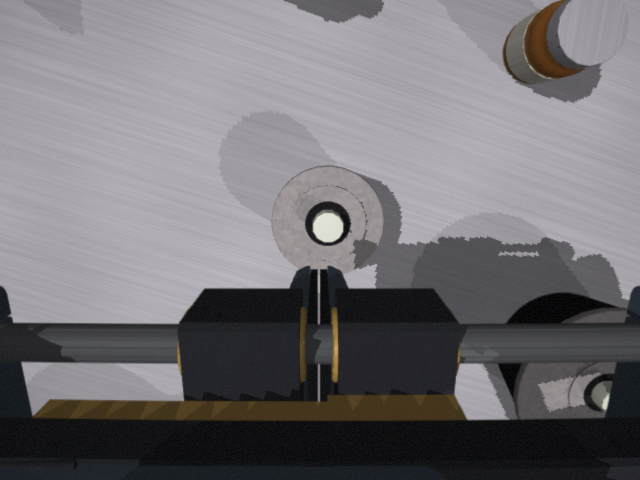

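The wrist picture shows the small tub's lid and white button at (328,226), just ahead of the closed fingertips; the large tub is at lower right.

```bash
cat >> h.py <<'E'
def wcen(f,uv,r=28):
    u,v=uv;g=cv2.GaussianBlur(f['color'],(3,3),0)[v-r:v+r+1,u-r:u+r+1].min(2)
    t,m=cv2.threshold(g,0,255,cv2.THRESH_OTSU)
    m=(g>0.8*np.percentile(g,97)).astype(np.uint8)
    n,l,s,c=cv2.connectedComponentsWithStats(m);k=min(range(1,n),key=lambda i:np.linalg.norm(c[i]-r)+(99 if s[i,4]<30 else 0));return c[k]+[u-r,v-r],s[k,2:]
E
python3 - <<'E'
from h import *
f,s=vents('w2.png')
c,sz=wcen(f,(328,226));F=grab_frame('scene')
c2,sz2=wcen(F,(437,184),7)
T=grab_frame('top')
p,e=tri(ray(f,c),ray(F,c2));q=onz(f,c,.073)
print(c,sz,c2,sz2,'tri',p.round(4),e,'plane',q.round(4),'shift',totool(s,q-s['tcp_pos']).round(4))
E
```

```text
t 3.75 tcp [0.4901 0.3129 0.214 ] F [ 0.83 -0.58 -0.75] w 0.0006237667012964703
[327.88769231 227.10153846] [ 29  29 650] [436.63157895 181.21052632] [ 8  6 38] tri [0.4957 0.3101 0.0713] 0.0013587556105547922 plane [0.4966 0.3105 0.073 ] shift [0.0055 0.0042 0.141 ]
```

Triangulated height is 0.071 against the expected 0.073, which is consistent. Descending to just above the button.

Call:
carry_out:
  motion:
    - {"x":0.005,"y":0.004,"z":0.04,"ax":0,"ay":0,"az":0,"jaw":0}
    - {"x":0.006,"y":0.004,"z":0.08,"ax":0,"ay":0,"az":0,"jaw":0}
    - {"x":0.006,"y":0.004,"z":0.11,"ax":0,"ay":0,"az":0,"jaw":0}
    - {"x":0.006,"y":0.004,"z":0.127,"ax":0,"ay":0,"az":0,"jaw":0}
    - {"x":0.006,"y":0.004,"z":0.13,"ax":0,"ay":0,"az":0,"jaw":0}

```text
t: 4.35
tcp_pos: [0.497, 0.309, 0.0823]
tcp_rot: [180.0, 0.2, 17.6]
contact_force: [0.6, 0.9, -0.4]
gripper_width: 0.0006
finger_force: 0.0
```

Call:
carry_out:
  motion:
    - {"x":0,"y":0,"z":0.005,"ax":0,"ay":0,"az":0,"jaw":0}
    - {"x":0,"y":0,"z":0.01,"ax":0,"ay":0,"az":0,"jaw":0}
    - {"x":0,"y":0,"z":0.013,"ax":0,"ay":0,"az":0,"jaw":0}
    - {"x":0,"y":0,"z":0.016,"ax":0,"ay":0,"az":0,"jaw":0}
    - {"x":0,"y":0,"z":0.016,"ax":0,"ay":0,"az":0,"jaw":0}

```text
t: 4.85
tcp_pos: [0.4977, 0.3105, 0.0682]
tcp_rot: [-180.0, -0.0, 17.6]
contact_force: [0.6, 0.6, 0.1]
gripper_width: 0.0006
finger_force: 0.0
```

Call:
carry_out:
  motion:
    - {"x":0,"y":0,"z":0.002,"ax":0,"ay":0,"az":0,"jaw":0}

```text
t: 4.95
tcp_pos: [0.4977, 0.3105, 0.0664]
tcp_rot: [-180.0, -0.0, 17.6]
contact_force: [0.7, -0.9, 3.3]
gripper_width: 0.0002
finger_force: 2.0
```

```bash
python3 - <<'E'
from h import *
f,s=vents('w3.png')
F=grab_frame('scene');A=F['color'][130:250,380:500];save({'color':np.hstack([cv2.resize(A,(400,400)),cv2.resize(f['color'][160:360,220:420],(400,400))])},'c3.png')
E
```

```text
t 5.0 tcp [0.4976 0.3104 0.066 ] F [ 1.26 -0.19  3.95] w 0.0003171099318502389
```

View pics/c3.png

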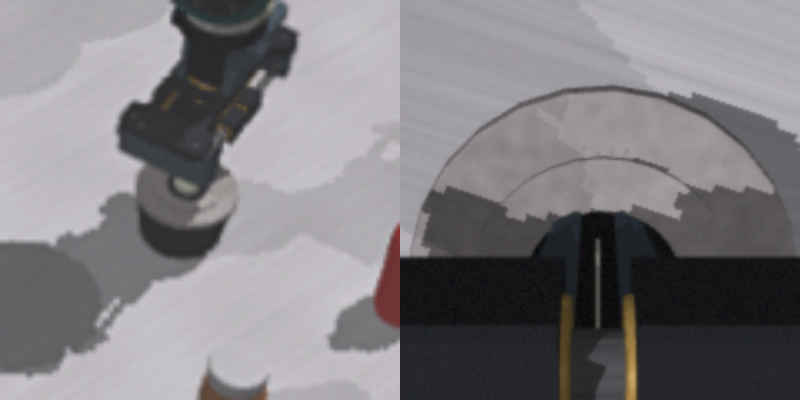

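The fingertips are on the button and the 4 N friction shows (F≈3.9). I'll press on to the stop.

Call:
carry_out:
  motion:
    - {"x":0,"y":0,"z":0.001,"ax":0,"ay":0,"az":0,"jaw":0}
    - {"x":0,"y":0,"z":0.002,"ax":0,"ay":0,"az":0,"jaw":0}
    - {"x":0,"y":0,"z":0.003,"ax":0,"ay":0,"az":0,"jaw":0}
    - {"x":0,"y":0,"z":0.004,"ax":0,"ay":0,"az":0,"jaw":0}

```text
t: 5.45
tcp_pos: [0.4976, 0.3104, 0.0621]
tcp_rot: [-180.0, -0.0, 17.6]
contact_force: [0.8, 1.1, 7.0]
gripper_width: 0.0003
finger_force: 3.9
```

Call:
carry_out:
  motion:
    - {"x":0,"y":0,"z":0.001,"ax":0,"ay":0,"az":0,"jaw":0}

```text
t: 5.55
tcp_pos: [0.4976, 0.3104, 0.0612]
tcp_rot: [-180.0, -0.0, 17.6]
contact_force: [-1.1, -0.3, 9.9]
gripper_width: 0.0005
finger_force: 5.0
```

F≈9.9 N at z=0.0612 matches the stop at 0.063 plus the lid's give, so the small vent is fully closed. Lifting and moving to the medium tub.

Call:
carry_out:
  motion:
    - {"x":0,"y":0,"z":-0.01,"ax":0,"ay":0,"az":0,"jaw":0}
    - {"x":0,"y":0,"z":-0.04,"ax":0,"ay":0,"az":0,"jaw":0}
    - {"x":0,"y":0,"z":-0.08,"ax":0,"ay":0,"az":0,"jaw":0}
    - {"x":0,"y":0,"z":-0.12,"ax":0,"ay":0,"az":0,"jaw":0}
    - {"x":0,"y":0,"z":-0.153,"ax":0,"ay":0,"az":0,"jaw":0}

```text
t: 6.05
tcp_pos: [0.4971, 0.3101, 0.216]
tcp_rot: [-180.0, -0.0, 17.6]
contact_force: [-0.2, 0.7, -0.3]
gripper_width: 0.0007
finger_force: 0.0
```

Call:
carry_out:
  motion:
    - {"x":-0.012,"y":0.038,"z":0,"ax":0,"ay":0,"az":0,"jaw":0}
    - {"x":-0.024,"y":0.077,"z":0,"ax":0,"ay":0,"az":0,"jaw":0}
    - {"x":-0.036,"y":0.115,"z":0,"ax":0,"ay":0,"az":0,"jaw":0}
    - {"x":-0.048,"y":0.154,"z":0,"ax":0,"ay":0,"az":0,"jaw":0}
    - {"x":-0.059,"y":0.192,"z":0,"ax":0,"ay":0,"az":0,"jaw":0}

```text
t: 6.55
tcp_pos: [0.4984, 0.1078, 0.2139]
tcp_rot: [-180.0, 0.1, 17.7]
contact_force: [1.2, -0.0, -0.0]
gripper_width: 0.0005
finger_force: 0.0
```

Call:
carry_out:
  motion:
    - {"x":-0.012,"y":0.038,"z":0,"ax":0,"ay":0,"az":0,"jaw":0}
    - {"x":-0.024,"y":0.077,"z":0,"ax":0,"ay":0,"az":0,"jaw":0}
    - {"x":-0.036,"y":0.115,"z":0,"ax":0,"ay":0,"az":0,"jaw":0}
    - {"x":-0.048,"y":0.154,"z":0,"ax":0,"ay":0,"az":0,"jaw":0}
    - {"x":-0.059,"y":0.192,"z":0,"ax":0,"ay":0,"az":0,"jaw":0}

```text
t: 7.05
tcp_pos: [0.5004, -0.093, 0.214]
tcp_rot: [-180.0, 0.0, 17.6]
contact_force: [0.6, 0.6, -1.1]
gripper_width: 0.0007
finger_force: 0.0
```

Call:
carry_out:
  motion:
    - {"x":-0.02,"y":0.045,"z":0,"ax":0,"ay":0,"az":0,"jaw":0}
    - {"x":-0.04,"y":0.09,"z":0,"ax":0,"ay":0,"az":0,"jaw":0}
    - {"x":-0.05,"y":0.135,"z":0,"ax":0,"ay":0,"az":0,"jaw":0}
    - {"x":-0.059,"y":0.175,"z":0,"ax":0,"ay":0,"az":0,"jaw":0}
    - {"x":-0.059,"y":0.192,"z":0,"ax":0,"ay":0,"az":0,"jaw":0}

```text
t: 7.55
tcp_pos: [0.5026, -0.2951, 0.2139]
tcp_rot: [-180.0, 0.0, 17.5]
contact_force: [-0.2, 0.5, 0.1]
gripper_width: 0.0001
finger_force: 0.0
```

Call:
carry_out:
  motion:
    - {"x":0,"y":0,"z":0,"ax":0,"ay":0,"az":0,"jaw":0}
    - {"x":0,"y":0,"z":0,"ax":0,"ay":0,"az":0,"jaw":0}

```text
t: 7.75
tcp_pos: [0.5028, -0.2913, 0.2135]
tcp_rot: [-179.9, 0.0, 17.6]
contact_force: [-0.5, 0.1, 0.5]
gripper_width: 0.0003
finger_force: 0.0
```

```bash
python3 - <<'E'
from h import *
f,s=vents('w4.png')
uv=(327,227);c,sz=wcen(f,uv,40);F=grab_frame('top')
c2,sz2=wcen(F,(169,226),7)
q=onz(f,c,.086)
print(c,sz,'plane',q.round(4),'shift',totool(s,q-s['tcp_pos']).round(4),spotter.search_frame('vent_medium_top','wrist')[:3])
A=F['color'][190:260,140:210];save({'color':np.hstack([cv2.resize(A,(400,400)),cv2.resize(f['color'],(400,300),interpolation=3).repeat(1,0) if 0 else cv2.copyMakeBorder(cv2.resize(f['color'],(400,300)),0,100,0,0,0)])},'c4.png')
E
```

```text
t 7.8 tcp [ 0.5029 -0.291   0.2136] F [-0.21 -0.6  -0.72] w 0.0003352832636077161
[318.83499289 236.95590327] [ 31  29 703] plane [ 0.5034 -0.2897  0.086 ] shift [ 0.001  -0.0009  0.1276] [{'box': [550.7, 280.8, 590.9, 313.1], 'score': 0.78}, {'box': [308.7, 218.4, 332.9, 254.0], 'score': 0.7}]
```

View pics/c4.png

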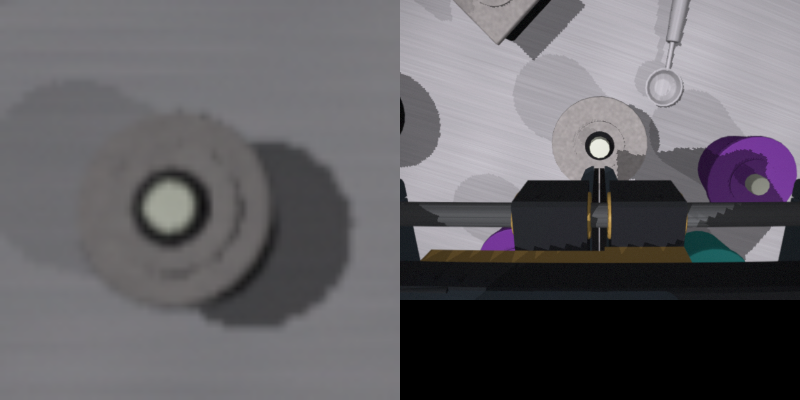

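The grey medium tub is centred under the tool, with its button at wrist pixel (319,237). The small tub stands undisturbed. Pressing medium.

Call:
carry_out:
  motion:
    - {"x":0.001,"y":-0.001,"z":0.04,"ax":0,"ay":0,"az":0,"jaw":0}
    - {"x":0.001,"y":-0.001,"z":0.08,"ax":0,"ay":0,"az":0,"jaw":0}
    - {"x":0.001,"y":-0.001,"z":0.108,"ax":0,"ay":0,"az":0,"jaw":0}
    - {"x":0.001,"y":-0.001,"z":0.118,"ax":0,"ay":0,"az":0,"jaw":0}
    - {"x":0.001,"y":-0.001,"z":0.12,"ax":0,"ay":0,"az":0,"jaw":0}

```text
t: 8.4
tcp_pos: [0.5036, -0.2902, 0.0933]
tcp_rot: [-179.9, 0.1, 17.7]
contact_force: [0.3, -0.3, 0.1]
gripper_width: 0.0003
finger_force: 0.0
```

Call:
carry_out:
  motion:
    - {"x":0,"y":0,"z":0.004,"ax":0,"ay":0,"az":0,"jaw":0}
    - {"x":0,"y":0,"z":0.007,"ax":0,"ay":0,"az":0,"jaw":0}
    - {"x":0,"y":0,"z":0.009,"ax":0,"ay":0,"az":0,"jaw":0}
    - {"x":0,"y":0,"z":0.011,"ax":0,"ay":0,"az":0,"jaw":0}
    - {"x":0,"y":0,"z":0.013,"ax":0,"ay":0,"az":0,"jaw":0}

```text
t: 8.9
tcp_pos: [0.5043, -0.2913, 0.0814]
tcp_rot: [180.0, -0.0, 17.6]
contact_force: [0.9, 0.3, 4.4]
gripper_width: 0.0004
finger_force: 2.0
```

Call:
carry_out:
  motion:
    - {"x":0,"y":0,"z":0.001,"ax":0,"ay":0,"az":0,"jaw":0}
    - {"x":0,"y":0,"z":0.002,"ax":0,"ay":0,"az":0,"jaw":0}
    - {"x":0,"y":0,"z":0.003,"ax":0,"ay":0,"az":0,"jaw":0}
    - {"x":0,"y":0,"z":0.004,"ax":0,"ay":0,"az":0,"jaw":0}
    - {"x":0,"y":0,"z":0.005,"ax":0,"ay":0,"az":0,"jaw":0}

```text
t: 9.4
tcp_pos: [0.5041, -0.2912, 0.076]
tcp_rot: [180.0, -0.0, 17.6]
contact_force: [2.8, -0.5, 6.3]
gripper_width: 0.0006
finger_force: 2.7
```

Call:
carry_out:
  motion:
    - {"x":0,"y":0,"z":0.001,"ax":0,"ay":0,"az":0,"jaw":0}
    - {"x":0,"y":0,"z":0.0015,"ax":0,"ay":0,"az":0,"jaw":0}

```text
t: 9.6
tcp_pos: [0.5041, -0.2912, 0.0746]
tcp_rot: [180.0, -0.0, 17.6]
contact_force: [2.1, 0.0, 9.2]
gripper_width: 0.0003
finger_force: 4.4
```

Medium is at its stop (9.2 N at z=0.0746). Lifting and moving to the large tub.

Call:
carry_out:
  motion:
    - {"x":0,"y":0,"z":-0.01,"ax":0,"ay":0,"az":0,"jaw":0}
    - {"x":0,"y":0,"z":-0.04,"ax":0,"ay":0,"az":0,"jaw":0}
    - {"x":0,"y":0,"z":-0.08,"ax":0,"ay":0,"az":0,"jaw":0}
    - {"x":0,"y":0,"z":-0.12,"ax":0,"ay":0,"az":0,"jaw":0}
    - {"x":0,"y":0,"z":-0.14,"ax":0,"ay":0,"az":0,"jaw":0}

```text
t: 10.1
tcp_pos: [0.5041, -0.2913, 0.2178]
tcp_rot: [179.9, -0.1, 17.6]
contact_force: [0.0, 0.6, -0.1]
gripper_width: 0.0006
finger_force: 0.0
```

Call:
carry_out:
  motion:
    - {"x":0.004,"y":-0.035,"z":0,"ax":0,"ay":0,"az":0,"jaw":0}
    - {"x":0.008,"y":-0.07,"z":0,"ax":0,"ay":0,"az":0,"jaw":0}
    - {"x":0.012,"y":-0.105,"z":0,"ax":0,"ay":0,"az":0,"jaw":0}
    - {"x":0.015,"y":-0.14,"z":0,"ax":0,"ay":0,"az":0,"jaw":0}
    - {"x":0.018,"y":-0.172,"z":0,"ax":0,"ay":0,"az":0,"jaw":0}

```text
t: 10.6
tcp_pos: [0.4675, -0.1201, 0.2143]
tcp_rot: [-180.0, 0.1, 17.6]
contact_force: [1.3, 0.6, 1.1]
gripper_width: 0.0005
finger_force: 0.0
```

Call:
carry_out:
  motion:
    - {"x":0.005,"y":-0.045,"z":0,"ax":0,"ay":0,"az":0,"jaw":0}
    - {"x":0.01,"y":-0.09,"z":0,"ax":0,"ay":0,"az":0,"jaw":0}
    - {"x":0.014,"y":-0.13,"z":0,"ax":0,"ay":0,"az":0,"jaw":0}
    - {"x":0.018,"y":-0.16,"z":0,"ax":0,"ay":0,"az":0,"jaw":0}
    - {"x":0.018,"y":-0.172,"z":0,"ax":0,"ay":0,"az":0,"jaw":0}

```text
t: 11.1
tcp_pos: [0.4326, 0.0496, 0.2144]
tcp_rot: [-180.0, 0.1, 17.8]
contact_force: [0.0, -0.1, 0.9]
gripper_width: 0.0003
finger_force: 0.0
```

Call:
carry_out:
  motion:
    - {"x":0,"y":0,"z":0,"ax":0,"ay":0,"az":0,"jaw":0}
    - {"x":0,"y":0,"z":0,"ax":0,"ay":0,"az":0,"jaw":0}

```text
t: 11.3
tcp_pos: [0.4339, 0.0471, 0.2144]
tcp_rot: [180.0, 0.0, 17.7]
contact_force: [0.1, -0.9, 0.3]
gripper_width: 0.0003
finger_force: 0.0
```

```bash
python3 - <<'E'
from h import *
f,s=vents('w5.png')
c,sz=wcen(f,(323,240),40)
q=onz(f,c,.098)
print(s['tcp_rot'],c,sz,'plane',q.round(4),'shift',totool(s,q-s['tcp_pos']).round(4),spotter.search_frame('vent_large_top','wrist')[:3],spotter.search_frame('tub_large','wrist')[:2])
E
```

```text
t 11.35 tcp [0.4341 0.0468 0.2144] F [-0.19 -0.    0.07] w 0.0003991409943011831
[1.79995181e+02 1.82430969e-02 1.76053980e+01] [317.78666667 238.77066667] [ 31  31 750] plane [0.4356 0.0497 0.098 ] shift [ 0.0024 -0.0023  0.1164] [{'box': [300.6, 218.7, 335.8, 253.3], 'score': 0.96}] [{'box': [220.3, 131.5, 416.6, 323.0], 'score': 0.86}]
```

View pics/w5.png

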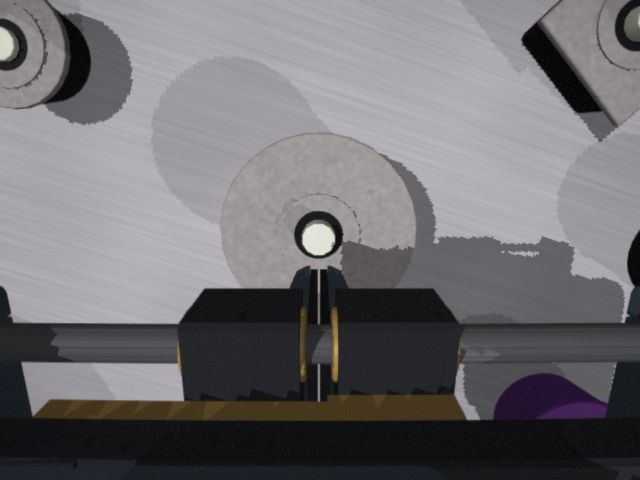

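The large tub's button is at (318,239), under the tool. Pressing it.

Call:
carry_out:
  motion:
    - {"x":0.002,"y":-0.0015,"z":0.04,"ax":0,"ay":0,"az":0,"jaw":0}
    - {"x":0.002,"y":-0.0015,"z":0.075,"ax":0,"ay":0,"az":0,"jaw":0}
    - {"x":0.002,"y":-0.0015,"z":0.098,"ax":0,"ay":0,"az":0,"jaw":0}
    - {"x":0.002,"y":-0.0015,"z":0.107,"ax":0,"ay":0,"az":0,"jaw":0}
    - {"x":0.002,"y":-0.0015,"z":0.109,"ax":0,"ay":0,"az":0,"jaw":0}

```text
t: 11.95
tcp_pos: [0.4351, 0.0492, 0.1048]
tcp_rot: [-180.0, 0.1, 17.6]
contact_force: [0.7, 0.4, 0.5]
gripper_width: 0.0006
finger_force: 0.0
```

Call:
carry_out:
  motion:
    - {"x":0,"y":0,"z":0.004,"ax":0,"ay":0,"az":0,"jaw":0}
    - {"x":0,"y":0,"z":0.007,"ax":0,"ay":0,"az":0,"jaw":0}
    - {"x":0,"y":0,"z":0.009,"ax":0,"ay":0,"az":0,"jaw":0}
    - {"x":0,"y":0,"z":0.011,"ax":0,"ay":0,"az":0,"jaw":0}
    - {"x":0,"y":0,"z":0.013,"ax":0,"ay":0,"az":0,"jaw":0}

```text
t: 12.45
tcp_pos: [0.4359, 0.0497, 0.0928]
tcp_rot: [180.0, -0.1, 17.6]
contact_force: [0.7, -2.1, 3.9]
gripper_width: 0.0006
finger_force: 2.0
```

Call:
carry_out:
  motion:
    - {"x":0,"y":0,"z":0.001,"ax":0,"ay":0,"az":0,"jaw":0}
    - {"x":0,"y":0,"z":0.002,"ax":0,"ay":0,"az":0,"jaw":0}
    - {"x":0,"y":0,"z":0.003,"ax":0,"ay":0,"az":0,"jaw":0}
    - {"x":0,"y":0,"z":0.004,"ax":0,"ay":0,"az":0,"jaw":0}
    - {"x":0,"y":0,"z":0.005,"ax":0,"ay":0,"az":0,"jaw":0}

```text
t: 12.95
tcp_pos: [0.4357, 0.0498, 0.0875]
tcp_rot: [180.0, -0.0, 17.6]
contact_force: [3.0, 0.1, 7.0]
gripper_width: 0.0005
finger_force: 3.3
```

Call:
carry_out:
  motion:
    - {"x":0,"y":0,"z":0.001,"ax":0,"ay":0,"az":0,"jaw":0}
    - {"x":0,"y":0,"z":0.001,"ax":0,"ay":0,"az":0,"jaw":0}

```text
t: 13.15
tcp_pos: [0.4357, 0.0498, 0.0866]
tcp_rot: [180.0, -0.0, 17.6]
contact_force: [0.9, 0.2, 8.6]
gripper_width: 0.0007
finger_force: 4.4
```

Call:
carry_out:
  motion:
    - {"x":0,"y":0,"z":-0.01,"ax":0,"ay":0,"az":0,"jaw":0}
    - {"x":0,"y":0,"z":-0.04,"ax":0,"ay":0,"az":0,"jaw":0}
    - {"x":0,"y":0,"z":-0.08,"ax":0,"ay":0,"az":0,"jaw":0}
    - {"x":0,"y":0,"z":-0.12,"ax":0,"ay":0,"az":0,"jaw":0}
    - {"x":0,"y":0,"z":-0.128,"ax":0,"ay":0,"az":0,"jaw":0}

```text
t: 13.65
tcp_pos: [0.4367, 0.0499, 0.2184]
tcp_rot: [179.9, -0.3, 17.6]
contact_force: [0.7, 0.6, -0.2]
gripper_width: 0.0004
finger_force: 0.0
```

Call:
carry_out:
  motion:
    - {"x":0.004,"y":0.035,"z":0,"ax":0,"ay":0,"az":0,"jaw":0}
    - {"x":0.008,"y":0.07,"z":0,"ax":0,"ay":0,"az":0,"jaw":0}
    - {"x":0.012,"y":0.105,"z":0,"ax":0,"ay":0,"az":0,"jaw":0}
    - {"x":0.018,"y":0.13,"z":0,"ax":0,"ay":0,"az":0,"jaw":0}
    - {"x":0.018,"y":0.13,"z":0,"ax":0,"ay":0,"az":0,"jaw":0}

```text
t: 14.15
tcp_pos: [0.4924, -0.0706, 0.2138]
tcp_rot: [-180.0, 0.1, 17.5]
contact_force: [-1.2, 0.2, -0.2]
gripper_width: 0.0004
finger_force: 0.0
```

```bash
python3 - <<'E'
from h import *
F=grab_frame('scene')
A=F['color'][160:340,215:485];save({'color':cv2.resize(A,(800,533),interpolation=2)},'fin.png')
print(ctrl.read_state()['t'])
E
```

```text
14.2
```

View pics/fin.png

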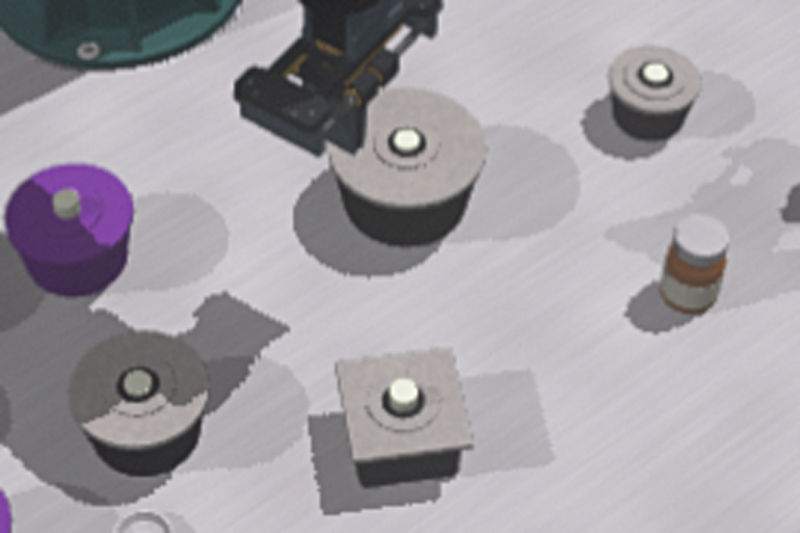

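The final crop shows the buttons low on small (655,73), medium (138,383) and large (406,140), and the square tub's still raised (403,392). Handing in.

```bash
python3 -c "
from cell import job
print(job.close_job())"
```

```text
the job is handed in; nothing more can be done
None
```

I pressed the small, medium and large tub vents fully closed, in that order, with at most about 10 N. The square tub's vent is still open, none of the other items was touched, and I handed the job in at about 14 s of the 51 s limit.

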